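# Swap the open tilt-out bin at the griddle station

## Robot

A 6-joint arm with a two-finger parallel gripper is mounted at the origin on the work surface. World frame = base frame: x ahead of the robot, y to its left, z up, the work surface at z = 0. Lengths are in mm, angles in degrees, forces in N, time in s.
With the tool pointing down it reaches from about 350 to 850 mm from the base axis. Payload 8.1 kg.
Tool frame: the origin (TCP) lies on the centre line of the jaws, within the pads' length; the fingertips stand 8 mm ahead of it and the grasp point (between the pads) lies 11 mm behind it; x points along the fingers, z is the direction in which the jaws open and shut, and the axes are right-handed (so a half turn about x gives the same grasp; the last joint's range is limited). The gripper opens to 85 mm and grips with 20 to 120 N. Pads are 22 mm wide; open, the fingers measure 114 mm over their backs; the gripper's body (76 mm by 85 mm) begins 54 mm behind the grasp point. The pads swing forward as they close: fully open they stand 13 mm farther back than shut.
Start: joints at [63.002, 7.471, 85.268, -0, 87.261, -4.893], TCP at [225.76, 555.912, 239.292] pointing down, gripper open.
Joint ranges: [-169.43, 169.43], [-51.17, 129.36], [1.28, 143.12], [-76.62, 256.62], [0, 156.53], [-152.29, 152.29]. Speed limits (degrees/s): [136.94, 136.94, 159.86, 180, 180, 180].

## Interface

Orientations are given as [roll, pitch, yaw] about the fixed x, y, z axes, in that order (R = Rz(yaw) Ry(pitch) Rx(roll)).
In Python, from bench import r, vision, order gives the robot as it stands. The module is installed in compiled form; this text tells all that it offers.
- The arm moves only by the shell command python3 -m jog 'ROWS' [FORCE]. ROWS is JSON, a list of rows, each a list of 3 entries, a list of its own where there are three numbers: the shift along the world's x, y, z in m, then the turn, a rotation vector about the world's x, y, z in rad, then the opening, from -1 (shut) to 1 (fully open). A call has 1 to 5 rows; each row is the pose to reach, as a shift and turn from the pose commanded when the call began; what a row does not reach only later rows make up. A row lasts 1/12 s, in which the tool goes at most 41.7 mm and 7.16 degrees, less where a joint would pass 70% of its speed; a pose out of reach is approached as far as the arm can. A call with a gripper value outside its range is refused whole. The fingers move at their own pace and stop on an object; FORCE is the grip in N (left out, the last holds). Time passes only in rows, so rows that repeat a pose let the fingers close. It gives the time, the measured TCP pose, the force and the opening at its end, in the units of the state.
- r.sense(): the state, without advancing time (a new reading comes with each control period).
- vision.snapshot(name): name is "scene" or "side" or "wrist"; returns the picture (400x640x3 uint8, red, green, blue); there is no depth.
- vision.camera_model(name): a dict with "fov_y" (degrees; the focal length in pixels is half the picture's height over the tangent of half this angle, whatever the lens; pixels are square), "cx", "cy" (the principal point, pixels), "world_to_cam" (4x4, takes a point from world to camera coordinates). Camera axes: x right, y down, z forward; pixel columns grow to the right and rows downward; lengths in mm; the calibration is good to about 2 mm. A picture is of the moment at which its call begins: read the wrist's pose just before it. camera_model takes no time and is no camera call; for the wrist camera it gives the pose at the moment of the call.
- order.hand_in(): hands the job in, once; it reports no verdict.
The state is a dict: "time": time; "joint_pos": joint angles; "qd": joint speeds; "joint_efforts": joint torques, N m; "tool_pos": TCP position; "tcp_rot": TCP orientation; "ft_force": force on the tool from outside, world axes, zero at the start; "wrist_torque": the same for the moment, N m; "finger_gap": finger opening in mm.
Only numpy, scipy, OpenCV 4.12 (cv2) and the standard library are available. Lean on these libraries where they do the work, as an engineer would, in place of code of your own. Each camera call takes 0.05 s, during which the arm holds its last target.

## Task

The bin hanging open has run empty: push it back upright until it sits fully home in the rack, and tip out the bin with the red-lidded jam jars instead, pushing its front outward from behind with the fingertips until it rests at its stop. Move the bins smoothly, no slamming, and only push: do not pinch a bin's front wall, and do not take hold of or lift anything. Do not touch the jars, which stay in their bins; leave the honey bin shut, and leave the creamer, the pinch bowl and the egg ring where they stand.

Things in the scene. Friction and masses are not known exactly. Their poses are not given: they have to be found in the camera images.
- rack: Low stainless rack, fixed to the granite, 135 deep (x) x 372 wide (y), with three beige tilt-out bins side by side (122 mm pitch, in any order). Origin: centre of its underside on the granite. Its x axis points from the bins' fronts to their backs (roughly away from the robot), y along the row, z up. Nothing of it except an open bin stands higher than 175 mm.
- empty_bin (a joint): The bin that holds nothing and hangs open at the start. Tilt in rad about the hinge line at its front foot: 0 = upright, fully home; grows as the top tips out towards the robot; 0.75 = hard stop. Stiff pivots (0.18 N m friction): it mostly stays where it is left, so move it the whole way; 1 to 6 N at the top edge.
- empty_hinge (a point): Fixed point on the empty bin's hinge line, mid-width, 22 mm above the granite; axes as rack, not tilting. From here, bin upright: beige front wall 114 wide, 6 thick (x 0 to 6 mm), rim 150 up. Inside 102 wide, open on top; bin 122 deep; back wall 94 high, sides slope from rim to back. Jar lids 50 up.
- empty_lip (a point): Foremost point, mid-width, of the pull lip that juts out along the top of the empty bin's front (96 wide, edge rolled to 3 mm radius). With the bin upright it lies 18.5 mm in front of (-x) and 142 mm above the hinge point; moves with the bin.
- jam_bin (a joint): The bin with four small red-lidded jam jars; shut (0) at the start. Tilt in rad about the hinge line at its front foot: 0 = upright, fully home; grows as the top tips out towards the robot; 0.75 = hard stop. Stiff pivots (0.18 N m friction): it mostly stays where it is left, so move it the whole way; 1 to 6 N at the top edge.
- jam_hinge (a point): Fixed point on the jam bin's hinge line, mid-width, 22 mm above the granite; axes as rack, not tilting. From here, bin upright: beige front wall 114 wide, 6 thick (x 0 to 6 mm), rim 150 up. Inside 102 wide, open on top; bin 122 deep; back wall 94 high, sides slope from rim to back. Jar lids 50 up.
- jam_lip (a point): Foremost point, mid-width, of the pull lip that juts out along the top of the jam bin's front (96 wide, edge rolled to 3 mm radius). With the bin upright it lies 18.5 mm in front of (-x) and 142 mm above the hinge point; moves with the bin.
- honey_bin (a joint): The bin with four small yellow-lidded honey jars; shut (0) and to be left shut. Tilt in rad about the hinge line at its front foot: 0 = upright, fully home; grows as the top tips out towards the robot; 0.75 = hard stop. Stiff pivots (0.18 N m friction): it mostly stays where it is left, so move it the whole way; 1 to 6 N at the top edge.
- honey_hinge (a point): Fixed point on the honey bin's hinge line, mid-width, 22 mm above the granite; axes as rack, not tilting. From here, bin upright: beige front wall 114 wide, 6 thick (x 0 to 6 mm), rim 150 up. Inside 102 wide, open on top; bin 122 deep; back wall 94 high, sides slope from rim to back. Jar lids 50 up.
- honey_lip (a point): Foremost point, mid-width, of the pull lip that juts out along the top of the honey bin's front (96 wide, edge rolled to 3 mm radius). With the bin upright it lies 18.5 mm in front of (-x) and 142 mm above the hinge point; moves with the bin.
- jam_jar1: Small red-lidded jam jar, 40 mm diameter, 45 high, 70 g, loose on the floor of the jam bin; slides to the front wall as the bin tips. Origin: centre of its underside.
- jam_jar2: Small red-lidded jam jar, 40 mm diameter, 45 high, 70 g, loose on the floor of the jam bin; slides to the front wall as the bin tips. Origin: centre of its underside.
- jam_jar3: Small red-lidded jam jar, 40 mm diameter, 45 high, 70 g, loose on the floor of the jam bin; slides to the front wall as the bin tips. Origin: centre of its underside.
- jam_jar4: Small red-lidded jam jar, 40 mm diameter, 45 high, 70 g, loose on the floor of the jam bin; slides to the front wall as the bin tips. Origin: centre of its underside.
- honey_jar1: Small yellow-lidded honey jar, 40 mm diameter, 45 high, 70 g, loose on the floor of the honey bin; slides to the front wall as the bin tips. Origin: centre of its underside.
- honey_jar2: Small yellow-lidded honey jar, 40 mm diameter, 45 high, 70 g, loose on the floor of the honey bin; slides to the front wall as the bin tips. Origin: centre of its underside.
- honey_jar3: Small yellow-lidded honey jar, 40 mm diameter, 45 high, 70 g, loose on the floor of the honey bin; slides to the front wall as the bin tips. Origin: centre of its underside.
- honey_jar4: Small yellow-lidded honey jar, 40 mm diameter, 45 high, 70 g, loose on the floor of the honey bin; slides to the front wall as the bin tips. Origin: centre of its underside.
- creamer: White ceramic creamer, 68 mm diameter, 78 high, with a handle to 56 mm; loose on the granite beside the rack. Origin: centre of its underside.
- pinch_bowl: Clear glass pinch bowl, 80 mm diameter, 34 high; loose on the granite in front of the rack. Origin: centre of its underside.
- egg_ring: Stainless egg ring, 92 mm diameter, 22 high, with an upright handle at its edge to 87 mm high; loose on the granite beside the rack. Origin: centre of the ring on its underside.
- jam_rim (a point): Middle of the top edge of the jam bin's front wall; moves with the bin. Axes of the bin: z up along the front wall, x to the bin's back.
Mind the look-alikes: they are no part of the job. What is shaped like the jam_jar1 but grey is not meant.

How it is judged:
By the outcome, as a careful person would: the job done as asked, in the order asked, and still so for the second after the job is handed in, with the robot touching nothing.
It also fails if it takes over 48 s, if anything falls off the work surface, if the arm or the gripper's body presses on something with over 40 N, if the wrist force passes 120 N, or if a joint passes its speed limit or range.

## Working session

There is one attempt and no reset: what is moved stays moved. The work goes in short steps, Python scripts to look and compute and a shell command to move; the robot and the scene stay as the last step left them, time stands still between calls to the robot, and variables do not carry over. Pictures are saved under pics/ and viewed, and the job is handed in when it is done.

```bash
mkdir -p pics; python3 - <<'E'
from bench import r, vision, order
import cv2
print(r.sense())
for n in ["scene","side","wrist"]:
    im=vision.snapshot(n); cv2.imwrite(f"pics/{n}0.png",im[:,:,::-1])
    m=vision.camera_model(n); print(n,m)
E
```

```text
{'time': 0.0, 'joint_pos': array([ 6.30028387e+01,  7.51396258e+00,  8.53289492e+01,  1.17149734e-04,
        8.72626872e+01, -4.89221465e+00]), 'qd': array([-0.00096534, -0.01650002,  0.0847678 ,  0.03988896, -0.04592389,
       -0.02976694]), 'joint_efforts': array([-4.31432791e-04, -5.69410408e+01, -5.00550735e+01, -5.31659152e-04,
        1.54584873e-02, -2.38362912e-05]), 'tool_pos': array([225.50833112, 555.42949682, 238.25953538]), 'tcp_rot': array([ 175.04430062,   89.89440091, -117.06065171]), 'ft_force': array([ 0.93466429, -0.29971602, -0.59449312]), 'wrist_torque': array([0.06151431, 0.02702857, 0.00071129]), 'finger_gap': 85.55910358979992}
scene {'fov_y': 56.92196492442029, 'cx': 319.78313728980487, 'cy': 207.35566626469682, 'world_to_cam': array([[ 7.59593167e-03,  9.99971029e-01, -4.93286121e-04,
        -3.64286927e+01],
       [ 8.64755112e-01, -6.81652063e-03, -5.02147520e-01,
        -4.63519861e+02],
       [-5.02136334e-01,  3.38770655e-03, -8.64781837e-01,
         1.24607757e+03],
       [ 0.00000000e+00,  0.00000000e+00,  0.00000000e+00,
         1.00000000e+
[... 194 characters left out ...]

       [-3.51708348e-01,  5.97598297e-01, -7.20539738e-01,
         3.01585705e+02],
       [ 3.61179853e-01, -6.23488974e-01, -6.93405086e-01,
         9.50757472e+02],
       [ 0.00000000e+00,  0.00000000e+00,  0.00000000e+00,
         1.00000000e+00]])}
wrist {'fov_y': 58.23887567184478, 'cx': 314.9240419461944, 'cy': 202.1709123462123, 'world_to_cam': array([[ 3.75580888e-01,  9.26789073e-01, -1.00528639e-03,
        -5.99190436e+02],
       [ 8.94463875e-01, -3.62196709e-01,  2.62198245e-01,
        -3.40104601e+01],
       [ 2.42638357e-01, -9.93758420e-02, -9.65013508e-01,
         3.78097506e+02],
       [ 0.00000000e+00,  0.00000000e+00,  0.00000000e+00,
         1.00000000e+00]])}
```

View pics/scene0.png

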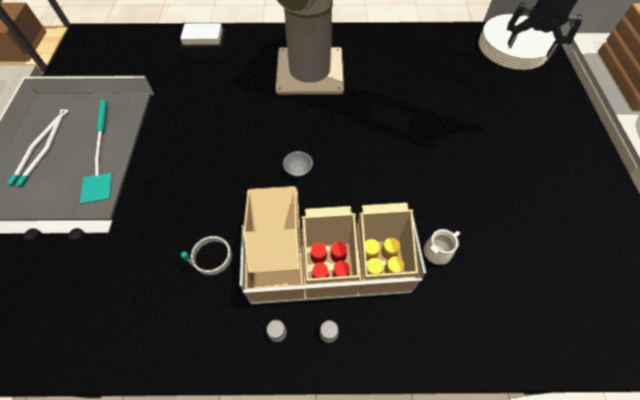

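View pics/side0.png

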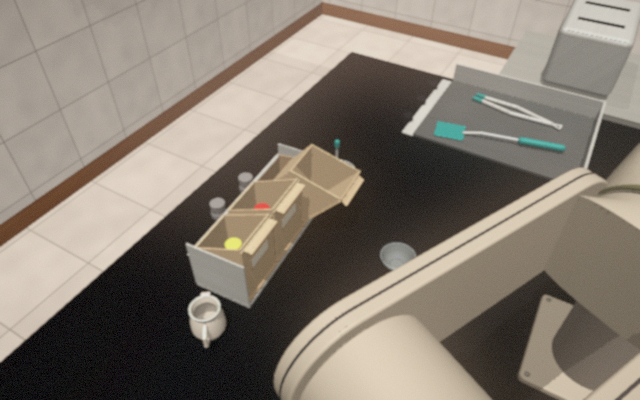

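View pics/wrist0.png

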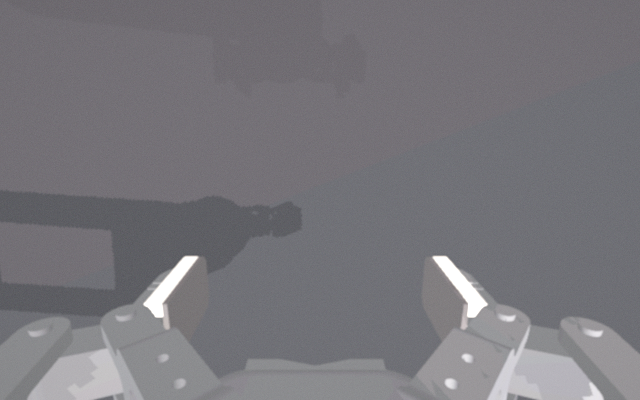

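The rack is in the scene view. The empty bin hangs open on the left at (272,215), the red-lidded jam bin is in the middle at (330,250), and the honey bin is on the right at (388,245). Possible mix-ups: the grey jars at (276,330) and (329,330) look like jam jars, and the yellow lids belong to the honey bin. Next I'll take a close crop.

```bash
python3 - <<'E'
import cv2
im=cv2.imread("pics/scene0.png")
cv2.imwrite("pics/scene0c.png",cv2.resize(im[175:315,235:435],None,fx=4,fy=4,interpolation=cv2.INTER_CUBIC))
im=cv2.imread("pics/side0.png")
cv2.imwrite("pics/side0c.png",cv2.resize(im[130:350,180:420],None,fx=2.7,fy=2.7,interpolation=cv2.INTER_CUBIC))
E
```

```text
(no output)
```

View pics/scene0c.png

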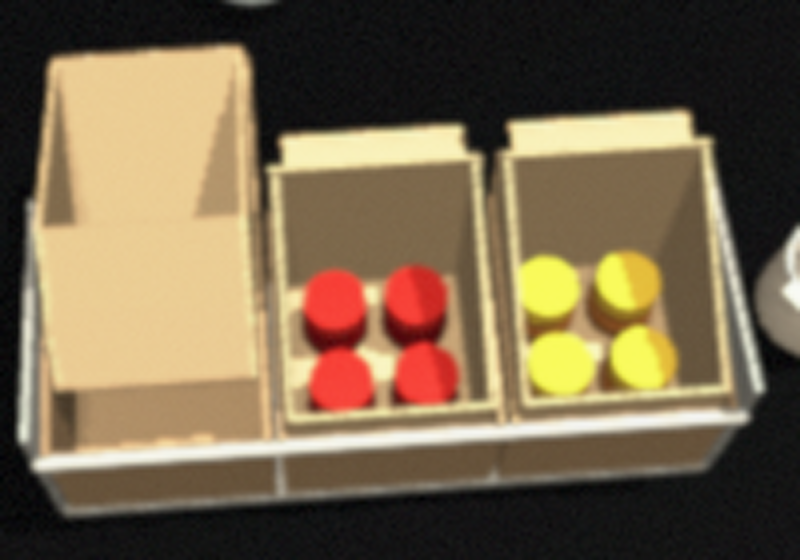

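View pics/side0c.png

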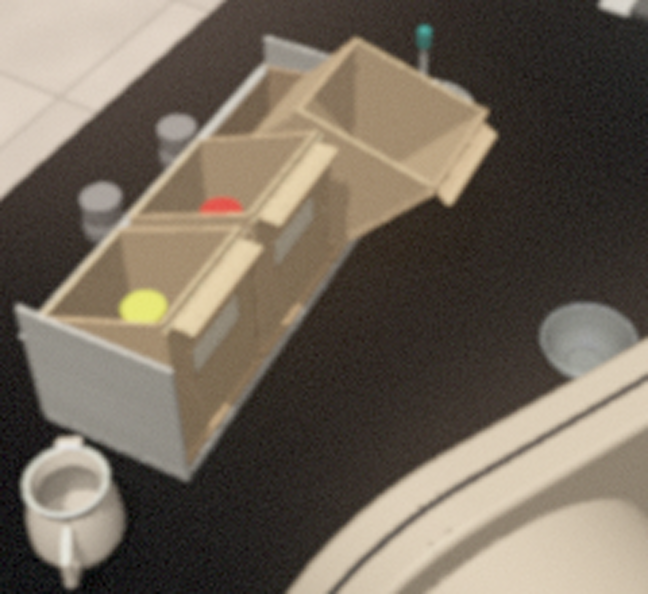

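```bash
cat > h.py <<'E'
import numpy as np
from bench import r, vision, order
def proj(n,P,m=None):
    m=m or vision.camera_model(n); P=np.atleast_2d(P)
    c=(m["world_to_cam"]@np.c_[P,np.ones(len(P))].T).T[:,:3]
    f=200/np.tan(np.radians(m["fov_y"]/2))
    return c[:,:2]/c[:,2:]*f+[m["cx"],m["cy"]]
def binpt(p,off,t):  # p in bin frame from hinge (upright), tilt t -> rack frame relative to jam hinge
    x,y,z=p; c,s=np.cos(t),np.sin(t)
    return np.array([x*c-z*s, y+off, x*s+z*c])
def world(q,P):
    a=q[2]; P=np.atleast_2d(P); c,s=np.cos(a),np.sin(a)
    return np.c_[q[0]+c*P[:,0]-s*P[:,1], q[1]+s*P[:,0]+c*P[:,1], 22+P[:,2]]
E
cat > fit.py <<'E'
from h import *
from scipy.optimize import least_squares
S=lambda u,v:(235+u/4,175+v/4); D=lambda u,v:(180+u/2.7,130+v/2.7)
obs=[]
for off,t,L in [(0,0,[(280,136),(464,126)]),(122,0,[(509,121),(690,111)])]:
    for sy,uv in zip((-48,48),L): obs.append(("scene",(-17.5,sy,144),off,t,S(*uv)))
for off,L in [(0,[(268,167),(484,154)]),(122,[(497,151),(713,138)])]:
    for sy,uv in zip((-57,57),L): obs.append(("scene",(0,sy,150),off,0,S(*uv)))
obs+= [("side",(-18.5,48,142),122,0,D(178,331)),("side",(-18.5,-48,142),122,0,D(262,247)),
 ("side",(-18.5,48,142),0,0,D(269,222)),("side",(-18.5,-48,142),0,0,D(338,148))]
obs+=[("scene",(0,-57,150),-122,1,S(49,56)),("scene",(0,57,150),-122,1,S(250,46)),
("side",(-18.5,48,142),-122,1,D(449,205)),("side",(-18.5,-48,142),-122,1,D(496,132)),
("scene",(122,-57,94),-122,1,S(57,388)),("scene",(122,57,94),-122,1,S(258,378))]
M={n:vision.camera_model(n) for n in("scene","side")}
def res(q):
    return np.array([proj(n,world(q,binpt(p,o,q[3] if t else 0)),M[n])[0]-uv for n,p,o,t,uv in obs])
s=least_squares(lambda q:res(q).ravel(),[550,0,0,0.6],loss="soft_l1",x_scale=[10,10,.1,.1])
print(s.x,np.degrees(s.x[2])); print(np.c_[res(s.x)].round(1))
q=s.x
for o in(-122,0,122): print(o,world(q,binpt((0,0,0),o,0)),"lip",world(q,binpt((-18.5,0,142),o,q[3] if o<0 else 0)))
E
python3 fit.py
```

```text
[6.51798970e+02 5.03799204e+01 4.77621151e-02 6.54860202e-01] 2.7365676142429485
[[  0.6   0.1]
 [ -0.3   0.4]
 [  0.6   1.1]
 [  0.    1.4]
 [ -0.5  -1.6]
 [ -0.   -1. ]
 [  0.5  -0.5]
 [  0.6   0.1]
 [  2.8   1.2]
 [ -2.   -0.3]
 [  2.    0.8]
 [ -1.1   0.4]
 [ -0.1   0.2]
 [ -0.1   0.3]
 [ -3.2  -2.2]
 [ -3.   -0.6]
 [ -7.4 -36.6]
 [ -1.3 -36.9]]
-122 [[657.62373284 -71.48095164  22.        ]] lip [[556.58126193 -76.31062684 123.35750248]]
0 [[651.79896999  50.37992041  22.        ]] lip [[633.32006726  49.49665719 164.        ]]
122 [[645.97420713 172.24079247  22.        ]] lip [[627.4953044  171.35752925 164.        ]]
```

```bash
sed -i 's/(122,-57,94),-122,1,S(57,388)/(122,-57,94),-122,1,S(42,224)/; s/(122,57,94),-122,1,S(258,378)/(122,57,94),-122,1,S(256,212)/' fit.py
cat >> fit.py <<'E'
import cv2
for n,(x0,y0,x1,y1,k) in {"scene":(235,175,435,315,4),"side":(180,130,420,350,2.7)}.items():
    im=cv2.imread(f"pics/{n}0.png")[y0:y1,x0:x1]; im=cv2.resize(im,None,fx=k,fy=k,interpolation=cv2.INTER_CUBIC)
    for o,t in((-122,q[3]),(0,0),(122,0)):
        for pl in ([(0,-57,0),(0,-57,150),(0,57,150),(0,57,0)],[(0,-57,150),(122,-57,94),(122,57,94),(0,57,150)],[(-18.5,-48,142),(-18.5,48,142)],[(122,-57,94),(122,-57,0),(122,57,0),(122,57,94)]):
            uv=proj(n,world(q,np.array([binpt(p,o,t) for p in pl])),M[n]); uv=((uv-[x0,y0])*k).round().astype(int)
            cv2.polylines(im,[uv],False,(255,0,255),1)
    cv2.imwrite(f"pics/{n}_ov.png",im)
E
python3 fit.py
```

```text
[6.52254319e+02 5.01263116e+01 5.45906289e-02 7.19974488e-01] 3.1278126377413504
[[ 0.4  0.4]
 [-0.5  0.4]
 [ 0.4  1. ]
 [-0.2  1.1]
 [-0.6 -1.3]
 [-0.1 -1. ]
 [ 0.4 -0.5]
 [ 0.4 -0.2]
 [ 3.3  1.2]
 [-1.9 -0.4]
 [ 2.   0.7]
 [-1.3  0.2]
 [ 0.1 -0.5]
 [-0.5 -0.6]
 [-0.9  0.6]
 [-1.1  2. ]
 [-3.7  0.3]
 [-1.   0.2]]
-122 [[658.91106844 -71.69194519  22.        ]] lip [[551.53265154 -77.55963049 116.56054068]]
0 [[652.2543192   50.12631161  22.        ]] lip [[633.78187861  49.11688652 164.        ]]
122 [[645.59756995 171.94456841  22.        ]] lip [[627.12512937 170.93514332 164.        ]]
```

View pics/scene_ov.png

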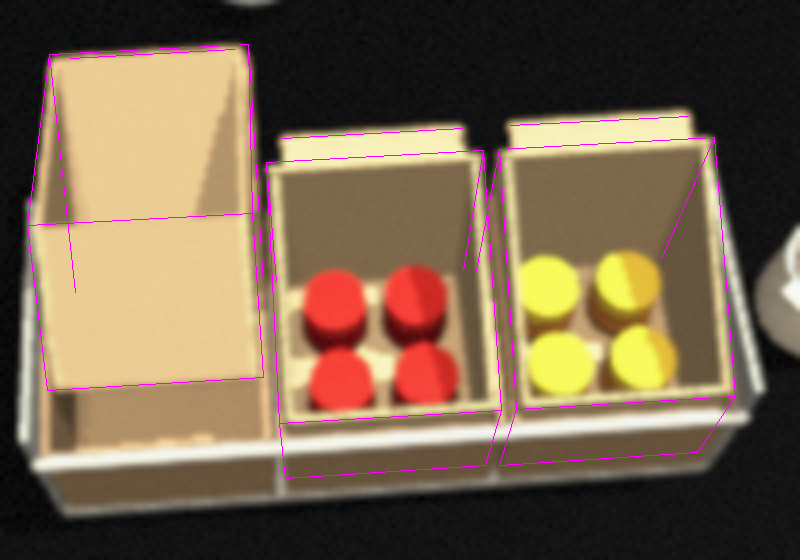

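View pics/side_ov.png

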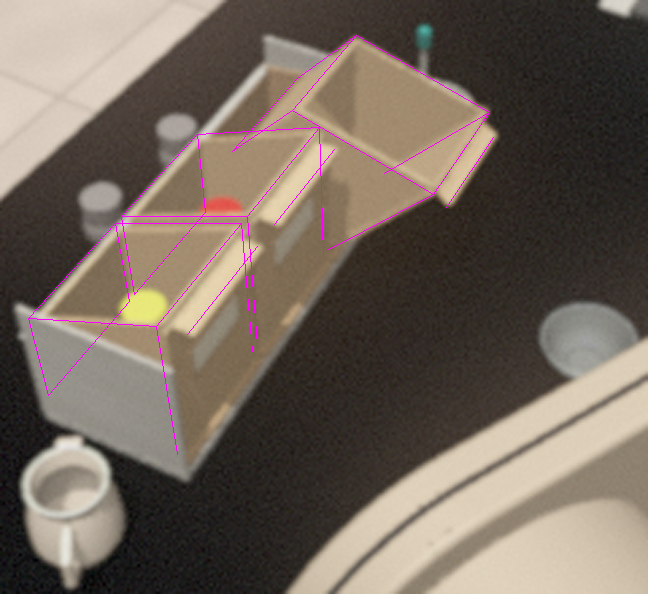

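```bash
cat >> h.py <<'E'
from scipy.spatial.transform import Rotation as Ro
def st():
    s=r.sense(); R=Ro.from_euler("xyz",s["tcp_rot"],degrees=True).as_matrix()
    print("t",round(s["time"],2),"pos",s["tool_pos"].round(1),"F",s["ft_force"].round(1),"gap",round(s["finger_gap"],1)); print("j",s["joint_pos"].round(1)); print(R.round(3))
    return s,R
E
python3 - <<'E'
from h import *
s,R=st(); 
print(np.degrees(np.arctan2(R[1,2],R[0,2])))
m=vision.camera_model("wrist")["world_to_cam"]; print(-m[:3,:3].T@m[:3,3])
from scipy.optimize import least_squares
M=vision.camera_model("scene")
for uv,z in [((298,163),17),((212,256),11),((441,247),40)]:
    print(least_squares(lambda p:proj("scene",[p[0],p[1],z],M)[0]-uv,[500,0]).x)
E
```

```text
t 0.15 pos [225.6 555.6 238.5] F [ 0.2 -1.3  0.4] gap 85.5
j [63.   7.5 85.3  0.  87.3 -4.9]
[[-0.001 -0.927  0.376]
 [-0.001  0.376  0.927]
 [-1.     0.    -0.001]]
67.89930454748654
[163.72464656 580.57843012 373.18432544]
[402.59720728 -27.38175006]
[ 677.15558725 -230.39665336]
[670.5841592  319.11570057]
```

```bash
python3 -m jog '[[[0.016,-0.035,0],[0,0,0.025],-1],[[0.032,-0.070,0],[0,0,0.05],-1],[[0.048,-0.105,0],[0,0,0.075],-1],[[0.064,-0.14,0],[0,0,0.1],-1],[[0.080,-0.175,0],[0,0,0.125],-1]]' 20
python3 -m jog '[[[0.016,-0.035,0],[0,0,0.025],-1],[[0.032,-0.070,0],[0,0,0.05],-1],[[0.048,-0.105,0],[0,0,0.075],-1],[[0.064,-0.14,0],[0,0,0.1],-1],[[0.080,-0.175,0],[0,0,0.125],-1]]'
python3 -m jog '[[[0.016,-0.035,0],[0,0,0.025],-1],[[0.032,-0.070,0],[0,0,0.05],-1],[[0.048,-0.105,0],[0,0,0.075],-1],[[0.064,-0.14,0],[0,0,0.1],-1],[[0.080,-0.175,0],[0,0,0.125],-1]]'
```

```text
time: 0.57
tool_pos: [305.9, 379.2, 238.9]
tcp_rot: [161.6, 90.0, -123.3]
ft_force: [0.6, 0.2, 0.2]
finger_gap: 25.6
time: 0.98
tool_pos: [385.9, 204.1, 239.2]
tcp_rot: [-66.4, 90.0, 15.9]
ft_force: [0.8, 0.8, -0.6]
finger_gap: 0.1
time: 1.4
tool_pos: [466.0, 29.0, 239.2]
tcp_rot: [-63.6, 90.0, 25.8]
ft_force: [1.0, 0.6, 0.8]
finger_gap: 0.0
```

```bash
python3 -m jog '[[[0.014,-0.035,0],[0,0,0.02],-1],[[0.028,-0.070,0],[0,0,0.04],-1],[[0.043,-0.105,0],[0,0,0.061],-1],[[0.043,-0.105,-0.02],[0,0,0.061],-1],[[0.043,-0.105,-0.04],[0,0,0.061],-1]]'
python3 -m jog '[[[0,0,-0.025],[0,0,0],-1],[[0,0,-0.05],[0,0,0],-1],[[0,0,-0.07],[0,0,0],-1],[[0,0,-0.07],[0,0,0],-1]]'
python3 - <<'E'
from h import *
import cv2
st()
for n in ["scene","side","wrist"]:
    im=vision.snapshot(n)[:,:,::-1]
    if n=="side": im=im[130:350,180:420]
    if n=="scene": im=im[145:315,225:445]
    cv2.imwrite(f"pics/{n}1.png",cv2.resize(im,None,fx=1 if n=="wrist" else 3,fy=1 if n=="wrist" else 3,interpolation=cv2.INTER_CUBIC))
E
```

```text
time: 1.82
tool_pos: [510.0, -76.7, 199.8]
tcp_rot: [-112.1, 89.9, -19.4]
ft_force: [-0.7, 0.8, -0.6]
finger_gap: 0.1
time: 2.15
tool_pos: [505.3, -73.3, 124.0]
tcp_rot: [73.1, 89.5, 166.0]
ft_force: [-0.3, -1.2, -0.7]
finger_gap: -0.0
t 2.15 pos [505.3 -73.3 124. ] F [-0.3 -1.2 -0.7] gap -0.0
j [ -14.    -1.   106.4   -0.    75.1 -106.9]
[[-0.008 -0.999 -0.05 ]
 [ 0.002 -0.05   0.999]
 [-1.     0.008  0.002]]
```

View pics/scene1.png

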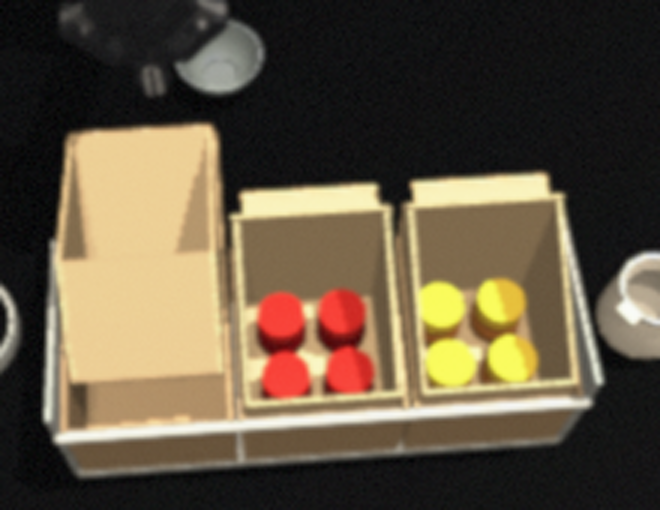

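View pics/side1.png

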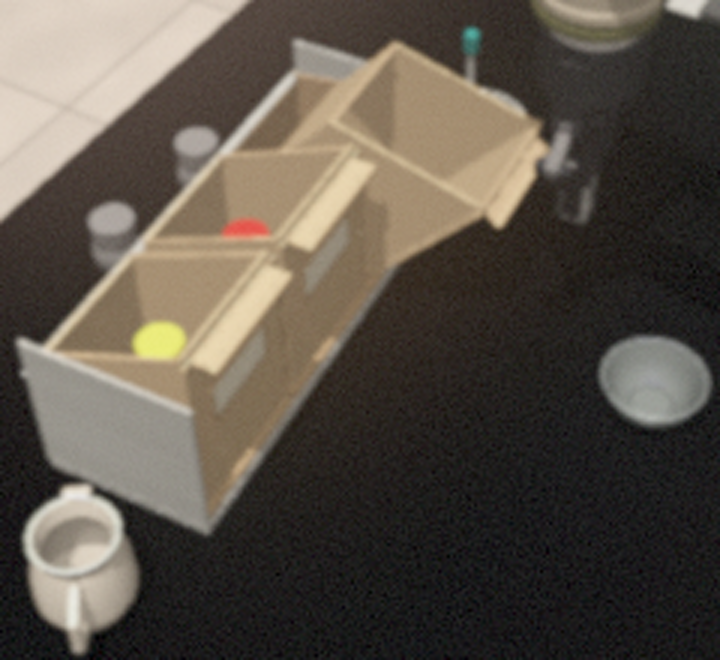

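View pics/wrist1.png

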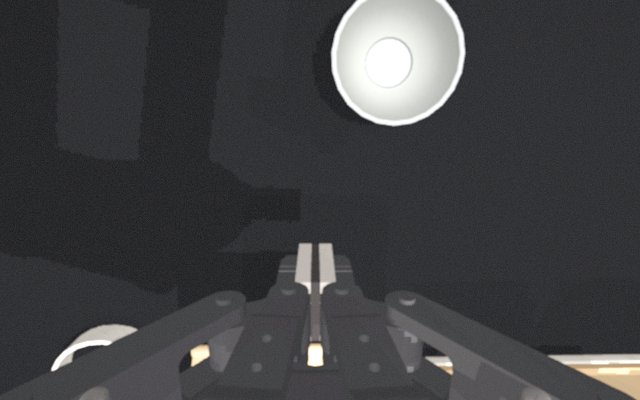

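```bash
python3 -c "
from h import *
st()"
```

```text
t 2.3 pos [509.2 -74.2 130.3] F [ 0.7 -0.1  0.4] gap -0.1
j [ -14.    -1.2  105.9   -0.    75.3 -106.9]
[[ 0.001 -0.999 -0.05 ]
 [-0.    -0.05   0.999]
 [-1.    -0.001 -0.   ]]
```

```bash
python3 -c "
from h import *
for z in(90,100,110,122): print(z,proj('scene',[512,-74,z]).round(1),proj('side',[509,-74,z]).round(1))
print('tips: scene 276,176 ; side 371.7,203')"
```

```text
90 [[276.6 180.8]] [[369.5 209.3]]
100 [[276.2 178.5]] [[369.9 206.2]]
110 [[275.8 176.2]] [[370.3 203. ]]
122 [[275.3 173.3]] [[370.7 199.1]]
tips: scene 276,176 ; side 371.7,203
```

```bash
python3 -m jog '[[[0,-0.001,-0.012],[0,0,0],-1],[[0,-0.002,-0.024],[0,0,0],-1],[[0.010,-0.002,-0.024],[0,0,0],-1],[[0.018,-0.002,-0.024],[0,0,0],-1],[[0.024,-0.002,-0.024],[0,0,0],-1]]'
python3 -m jog '[[[0.004,0,0],[0,0,0],-1],[[0.008,0,0.001],[0,0,0],-1],[[0.012,0.001,0.002],[0,0,0],-1],[[0.016,0.001,0.005],[0,0,0],-1],[[0.020,0.001,0.009],[0,0,0],-1]]'
```

```text
time: 2.72
tool_pos: [533.6, -76.2, 105.2]
tcp_rot: [-102.2, 90.0, -9.3]
ft_force: [0.7, 0.8, 0.1]
finger_gap: -0.4
time: 3.13
tool_pos: [552.2, -74.9, 114.3]
tcp_rot: [78.0, 89.9, 170.9]
ft_force: [-2.4, 0.8, 1.2]
finger_gap: -0.2
```

```bash
python3 -m jog '[[[0.004,0,0.0035],[0,0,0],-1],[[0.008,0,0.007],[0,0,0],-1],[[0.012,0.001,0.010],[0,0,0],-1],[[0.016,0.001,0.013],[0,0,0],-1],[[0.020,0.001,0.015],[0,0,0],-1]]'
python3 -m jog '[[[0.004,0,0.002],[0,0,0],-1],[[0.008,0,0.004],[0,0,0],-1],[[0.012,0.001,0.006],[0,0,0],-1],[[0.016,0.001,0.008],[0,0,0],-1],[[0.020,0.001,0.010],[0,0,0],-1]]'
```

```text
time: 3.55
tool_pos: [573.3, -74.0, 129.8]
tcp_rot: [-88.3, 90.0, 4.6]
ft_force: [-2.5, 1.0, 1.0]
finger_gap: 0.2
time: 3.97
tool_pos: [593.1, -73.0, 139.3]
tcp_rot: [47.1, 90.0, 139.9]
ft_force: [-0.1, 0.4, -0.4]
finger_gap: -0.2
```

```bash
python3 -m jog '[[[0.004,0,0.001],[0,0,0],-1],[[0.008,0,0.002],[0,0,0],-1],[[0.012,0.001,0.003],[0,0,0],-1],[[0.016,0.001,0.004],[0,0,0],-1],[[0.020,0.001,0.005],[0,0,0],-1]]'
python3 - <<'E'
from h import *
import cv2
s,_=st()
im=vision.snapshot("side")[130:350,180:420,::-1]
cv2.imwrite("pics/side2.png",cv2.resize(im,None,fx=3,fy=3,interpolation=cv2.INTER_CUBIC))
E
```

```text
time: 4.38
tool_pos: [613.2, -72.0, 144.3]
tcp_rot: [-5.4, 90.0, 87.5]
ft_force: [-0.9, 1.0, -0.4]
finger_gap: -0.0
t 4.38 pos [613.2 -72.  144.3] F [-0.9  1.  -0.4] gap -0.0
j [ -11.5   13.6   88.4    0.    78.  -104.3]
[[ 0.    -0.999 -0.05 ]
 [ 0.    -0.05   0.999]
 [-1.    -0.     0.   ]]
```

View pics/side2.png

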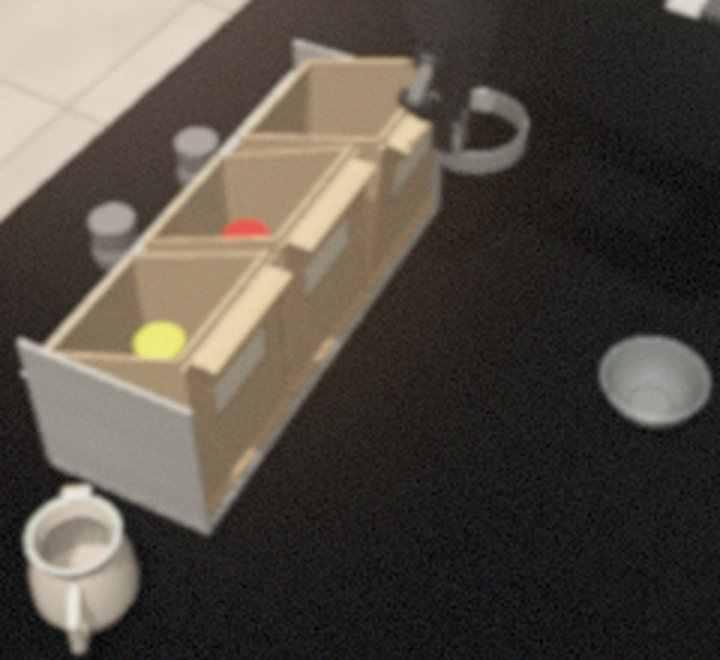

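The side view shows the empty bin almost upright, with its lip by the fingers at (415,130). It still stands slightly forward of its neighbours, so I'll push slowly the rest of the way home.

```bash
python3 -m jog '[[[0.0025,0,0.0005],[0,0,0],-1],[[0.005,0,0.001],[0,0,0],-1],[[0.0075,0,0.0015],[0,0,0],-1],[[0.010,0,0.002],[0,0,0],-1],[[0.012,0,0.002],[0,0,0],-1]]'
python3 -m jog '[[[0.0015,0,0],[0,0,0],-1],[[0.003,0,0],[0,0,0],-1],[[0.003,0,0],[0,0,0],-1]]'
```

```text
time: 4.85
tool_pos: [625.1, -72.1, 146.4]
tcp_rot: [-102.3, 90.0, -9.4]
ft_force: [-0.1, -0.2, -0.5]
finger_gap: 0.0
time: 5.1
tool_pos: [627.1, -72.2, 146.2]
tcp_rot: [87.5, 89.9, -179.6]
ft_force: [-4.9, 0.7, 2.8]
finger_gap: 0.2
```

```bash
python3 -m jog '[[[0.001,0,0],[0,0,0],-1],[[0.001,0,0],[0,0,0],-1]]'
python3 -m jog '[[[0.001,0,0],[0,0,0],-1],[[0.001,0,0],[0,0,0],-1],[[0.001,0,0],[0,0,0],-1]]'
```

```text
time: 5.27
tool_pos: [627.3, -72.1, 146.1]
tcp_rot: [85.8, 89.8, 178.7]
ft_force: [-10.1, 1.2, 5.7]
finger_gap: 0.1
time: 5.52
tool_pos: [627.4, -72.1, 146.1]
tcp_rot: [85.3, 89.7, 178.1]
ft_force: [-14.9, -0.1, 8.9]
finger_gap: 0.2
```

```bash
python3 -m jog '[[[-0.002,0,0],[0,0,0],-1],[[-0.006,0,0],[0,0,0],-1],[[-0.016,0,0],[0,0,0],-1],[[-0.036,0,0],[0,0,0],-1],[[-0.066,0,0],[0,0,0],-1]]'
python3 -m jog '[[[0,0,0.03],[0,0,0],-1],[[0,0,0.06],[0,0,0],-1],[[0,0,0.09],[0,0,0],-1],[[0,0,0.11],[0,0,0],-1]]'
cat > snap.py <<'E'
import sys,cv2
from h import *
st(); k=sys.argv[1]
B={"side":(180,130,420,350),"scene":(225,145,445,315)}
for n in sys.argv[2:]:
    im=vision.snapshot(n)[:,:,::-1]
    if n in B:
        a,b,c,d=B[n]; im=cv2.resize(im[b:d,a:c],None,fx=3,fy=3,interpolation=cv2.INTER_CUBIC)
    cv2.imwrite(f"pics/{n}{k}.png",im)
E
python3 snap.py 3 side scene
```

```text
time: 5.93
tool_pos: [564.5, -72.2, 146.4]
tcp_rot: [-102.1, 89.9, -9.2]
ft_force: [-0.3, 0.1, 0.9]
finger_gap: 0.1
time: 6.27
tool_pos: [564.3, -72.3, 259.6]
tcp_rot: [-105.0, 89.8, -12.2]
ft_force: [-0.0, 0.1, 0.6]
finger_gap: -0.3
t 6.27 pos [564.3 -72.3 259.6] F [-0.   0.1  0.6] gap -0.3
j [ -12.5    2.    88.9    0.    88.9 -105.3]
[[ 0.004 -0.999 -0.05 ]
 [-0.001 -0.05   0.999]
 [-1.    -0.004 -0.001]]
```

View pics/side3.png

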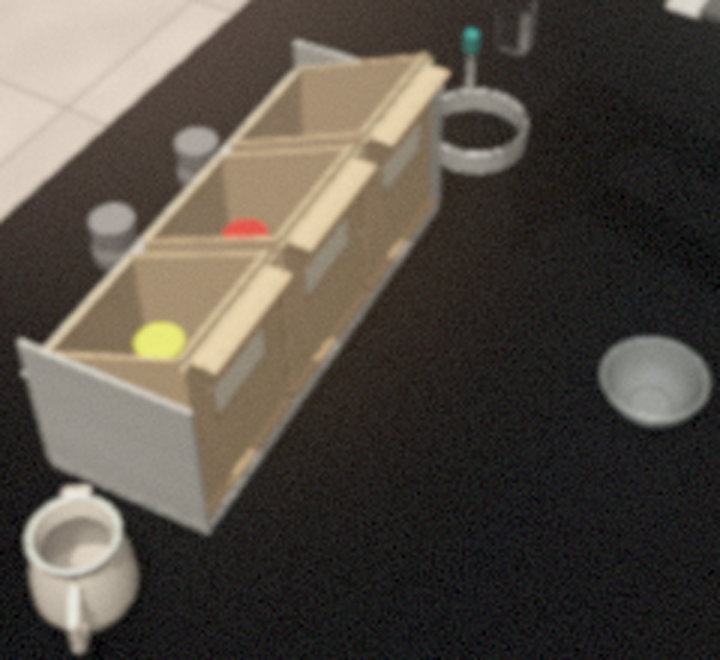

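View pics/scene3.png

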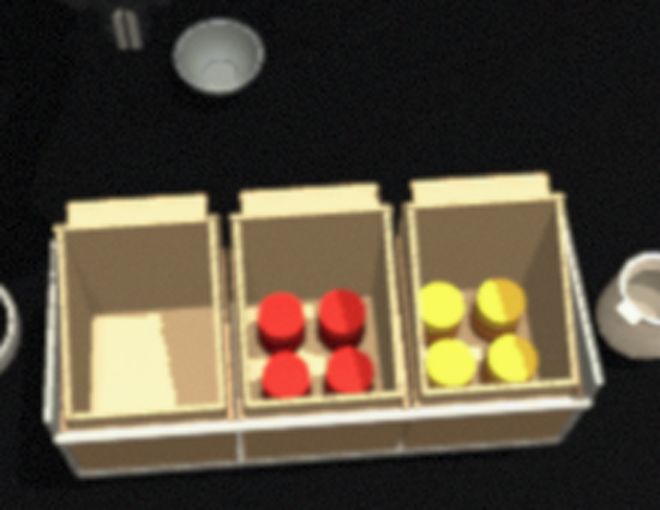

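The empty bin's lip at (140,210) in the scene view lines up with its neighbours, and the wrist met a firm stop at 15 N. The bin is home. Next I'll move to just above the inside of the jam bin's front wall.

```bash
python3 -m jog '[[[0.024,0.025,0],[0,0,0],-1],[[0.048,0.050,0],[0,0,0],-1],[[0.072,0.075,0],[0,0,0],-1],[[0.096,0.1,0],[0,0,0],-1],[[0.118,0.124,0],[0,0,0],-1]]'
python3 -m jog '[[[0,0,-0.010],[0,0,0],-1],[[0,0,-0.025],[0,0,0],-1],[[0,0,-0.045],[0,0,0],-1],[[0,0,-0.065],[0,0,0],-1],[[0,0,-0.065],[0,0,0],-1]]'
python3 snap.py 4 side scene wrist
```

```text
time: 6.78
tool_pos: [682.6, 53.3, 255.0]
tcp_rot: [81.0, 90.0, 173.9]
ft_force: [-0.0, -1.2, -0.4]
finger_gap: 0.3
time: 7.2
tool_pos: [678.7, 51.9, 184.5]
tcp_rot: [87.5, 89.5, -179.7]
ft_force: [-1.1, 0.2, -1.9]
finger_gap: -0.2
t 7.2 pos [678.7  51.9 184.5] F [-1.1  0.2 -1.9] gap -0.2
j [  0.1  22.   74.   -0.   84.5 -92.8]
[[-0.009 -0.999 -0.05 ]
 [-0.    -0.05   0.999]
 [-1.     0.009  0.   ]]
```

View pics/side4.png

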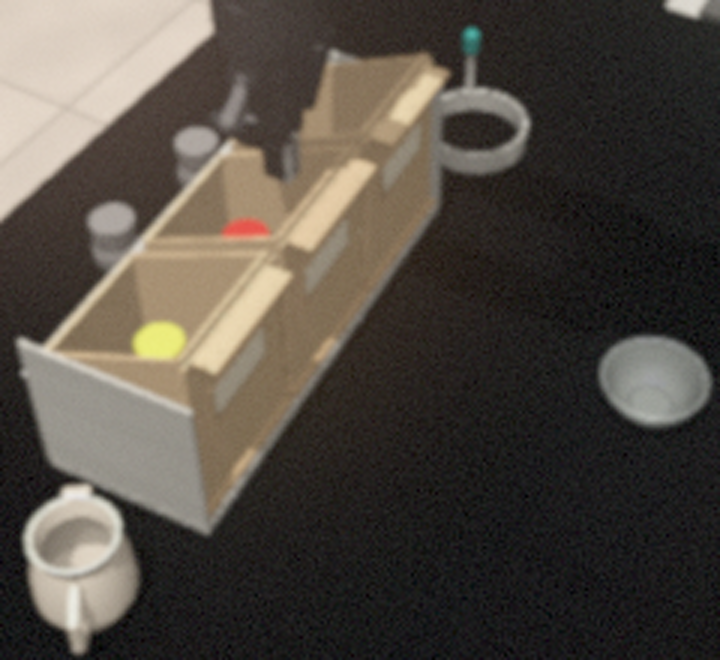

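View pics/scene4.png

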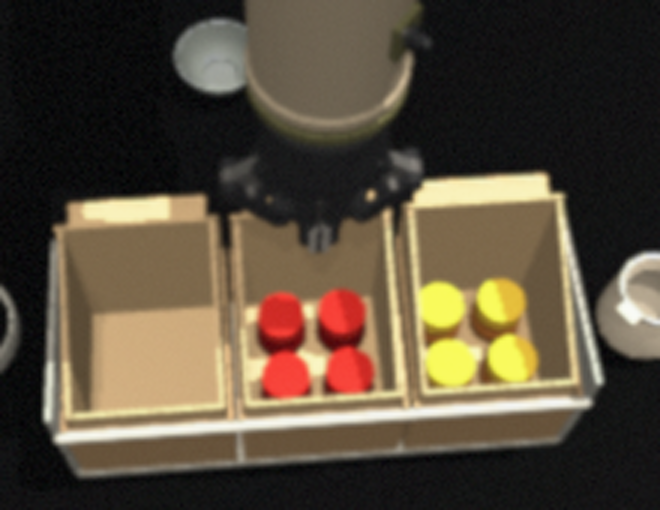

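View pics/wrist4.png

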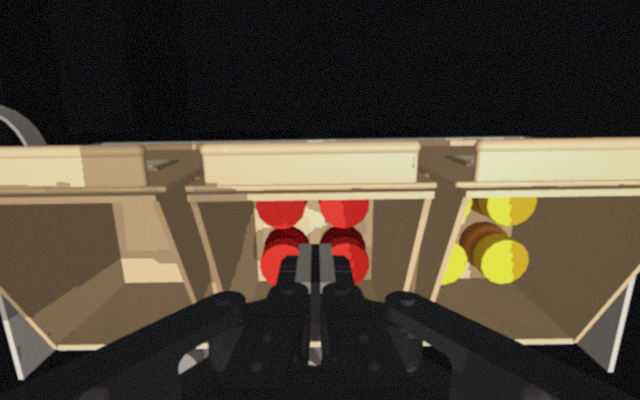

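The wrist view shows the closed fingertips inside the jam bin, centred at (316,250), with the front wall and lip above them at y 145–195. The tips are clear of the jars. I'll go down another 30 mm and then ease toward the wall.

```bash
python3 -m jog '[[[0,0,-0.010],[0,0,0],-1],[[0,0,-0.020],[0,0,0],-1],[[0,0,-0.028],[0,0,0],-1],[[-0.003,0,-0.028],[0,0,0],-1],[[-0.006,0,-0.028],[0,0,0],-1]]'
python3 -m jog '[[[-0.003,0,0],[0,0,0],-1],[[-0.006,0,0],[0,0,0],-1],[[-0.008,0,0],[0,0,0],-1],[[-0.010,0,0],[0,0,0],-1]]'
```

```text
time: 7.77
tool_pos: [674.8, 51.9, 162.0]
tcp_rot: [87.8, 89.9, -179.3]
ft_force: [-0.4, -0.6, 0.3]
finger_gap: -0.1
time: 8.1
tool_pos: [665.7, 51.9, 163.9]
tcp_rot: [-93.1, 89.9, -0.3]
ft_force: [-0.9, 0.7, 0.0]
finger_gap: 0.2
```

```bash
python3 -m jog '[[[-0.003,0,-0.0005],[0,0,0],-1],[[-0.006,0,-0.001],[0,0,0],-1],[[-0.009,0,-0.002],[0,0,0],-1],[[-0.012,-0.001,-0.003],[0,0,0],-1],[[-0.015,-0.001,-0.004],[0,0,0],-1]]'
python3 -m jog '[[[-0.003,0,-0.0005],[0,0,0],-1],[[-0.006,0,-0.001],[0,0,0],-1],[[-0.009,0,-0.0015],[0,0,0],-1],[[-0.012,-0.001,-0.002],[0,0,0],-1],[[-0.015,-0.001,-0.003],[0,0,0],-1]]'
python3 snap.py 5 side wrist
```

```text
time: 8.52
tool_pos: [650.8, 50.9, 159.7]
tcp_rot: [-89.8, 89.9, 3.1]
ft_force: [2.9, 0.6, 3.2]
finger_gap: -0.1
time: 8.93
tool_pos: [635.4, 50.0, 156.2]
tcp_rot: [18.1, 90.0, 111.0]
ft_force: [1.7, -0.7, 4.1]
finger_gap: -0.2
t 8.93 pos [635.4  50.  156.2] F [ 1.7 -0.7  4.1] gap -0.2
j [ -0.1  16.   84.3   0.   79.7 -93. ]
[[-0.    -0.999 -0.05 ]
 [ 0.    -0.05   0.999]
 [-1.     0.     0.   ]]
```

View pics/side5.png

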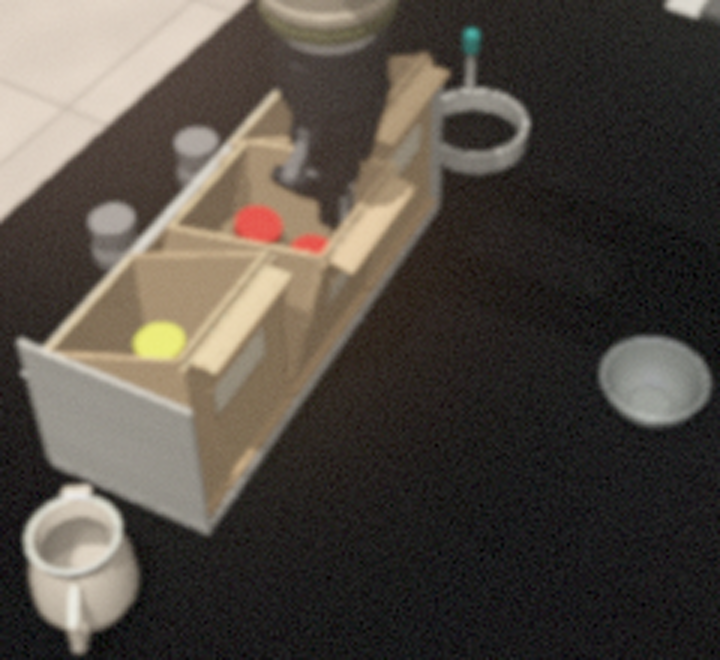

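View pics/wrist5.png

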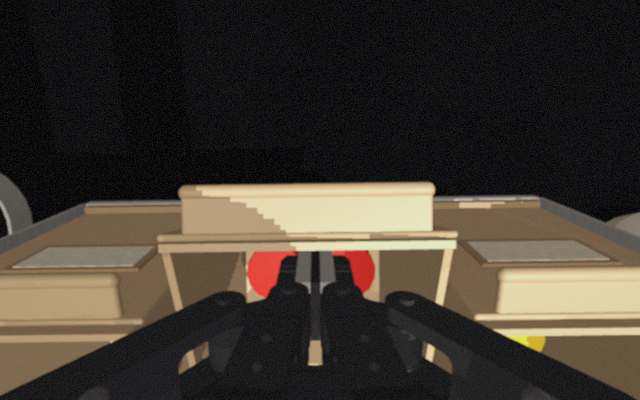

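```bash
python3 -m jog '[[[-0.003,0,-0.0005],[0,0,0],-1],[[-0.006,0,-0.001],[0,0,0],-1],[[-0.009,0,-0.002],[0,0,0],-1],[[-0.012,-0.001,-0.003],[0,0,0],-1],[[-0.015,-0.001,-0.004],[0,0,0],-1]]'
python3 -m jog '[[[-0.003,0,-0.001],[0,0,0],-1],[[-0.006,0,-0.002],[0,0,0],-1],[[-0.009,0,-0.003],[0,0,0],-1],[[-0.012,-0.001,-0.0045],[0,0,0],-1],[[-0.015,-0.001,-0.006],[0,0,0],-1]]'
python3 snap.py 6 side
```

```text
time: 9.45
tool_pos: [620.4, 49.0, 152.2]
tcp_rot: [15.4, 90.0, 108.2]
ft_force: [2.8, -0.6, 1.6]
finger_gap: -0.1
time: 9.87
tool_pos: [605.4, 48.0, 146.3]
tcp_rot: [14.7, 90.0, 107.5]
ft_force: [2.0, 0.0, 3.2]
finger_gap: -0.1
t 9.87 pos [605.4  48.  146.3] F [2.  0.  3.2] gap -0.1
j [ -0.3  12.   90.1   0.   77.9 -93.2]
[[-0.    -0.999 -0.05 ]
 [ 0.    -0.05   0.999]
 [-1.     0.     0.   ]]
```

View pics/side6.png

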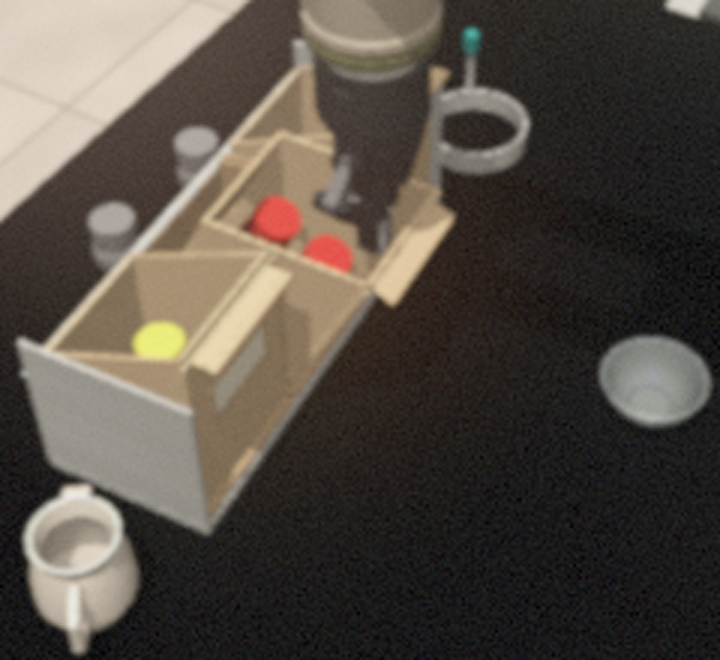

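```bash
python3 -m jog '[[[-0.003,0,-0.0015],[0,0,0],-1],[[-0.006,0,-0.003],[0,0,0],-1],[[-0.009,0,-0.0045],[0,0,0],-1],[[-0.012,-0.001,-0.006],[0,0,0],-1],[[-0.015,-0.001,-0.008],[0,0,0],-1]]'
python3 -m jog '[[[-0.0015,0,-0.001],[0,0,0],-1],[[-0.003,0,-0.002],[0,0,0],-1],[[-0.0045,0,-0.003],[0,0,0],-1],[[-0.006,0,-0.004],[0,0,0],-1],[[-0.0075,0,-0.005],[0,0,0],-1]]'
```

```text
time: 10.33
tool_pos: [590.4, 47.0, 138.0]
tcp_rot: [36.0, 90.0, 128.9]
ft_force: [0.6, 0.6, 2.4]
finger_gap: -0.2
time: 10.75
tool_pos: [583.2, 46.8, 133.2]
tcp_rot: [-179.1, 90.0, -86.3]
ft_force: [0.4, -1.2, 1.4]
finger_gap: -0.3
```

```bash
python3 -m jog '[[[-0.001,0,-0.0005],[0,0,0],-1],[[-0.002,0,-0.001],[0,0,0],-1]]'
```

```text
time: 10.92
tool_pos: [581.1, 46.9, 132.1]
tcp_rot: [52.0, 90.0, 144.9]
ft_force: [1.4, -0.5, 0.6]
finger_gap: 0.0
```

```bash
python3 -m jog '[[[-0.001,0,-0.0005],[0,0,0],-1],[[-0.002,0,-0.001],[0,0,0],-1],[[-0.003,0,-0.0015],[0,0,0],-1]]'; python3 snap.py 7 side scene wrist
```

```text
time: 11.17
tool_pos: [578.2, 47.0, 130.7]
tcp_rot: [7.5, 90.0, 100.4]
ft_force: [1.3, 1.0, 1.3]
finger_gap: -0.2
t 11.17 pos [578.2  47.  130.7] F [1.3 1.  1.3] gap -0.2
j [ -0.4   8.8  95.4   0.   75.8 -93.3]
[[-0.    -0.999 -0.05 ]
 [ 0.    -0.05   0.999]
 [-1.     0.     0.   ]]
```

View pics/side7.png

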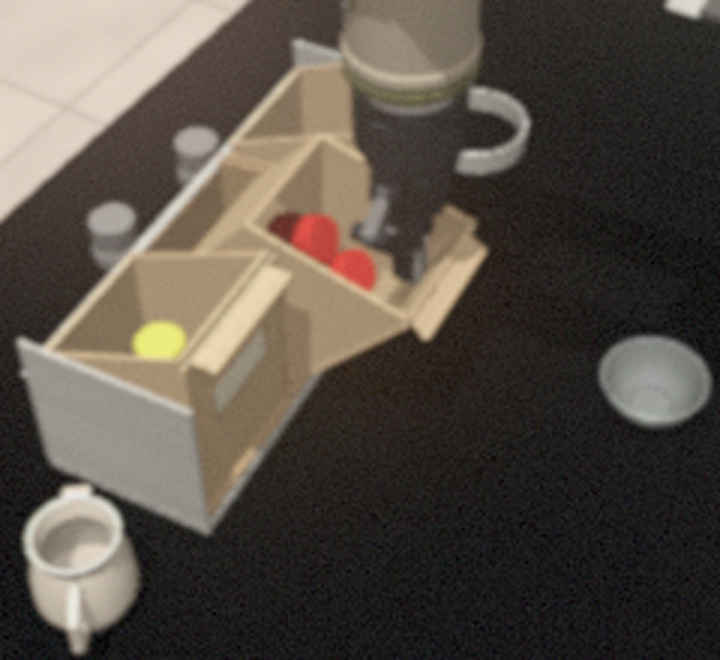

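View pics/wrist7.png

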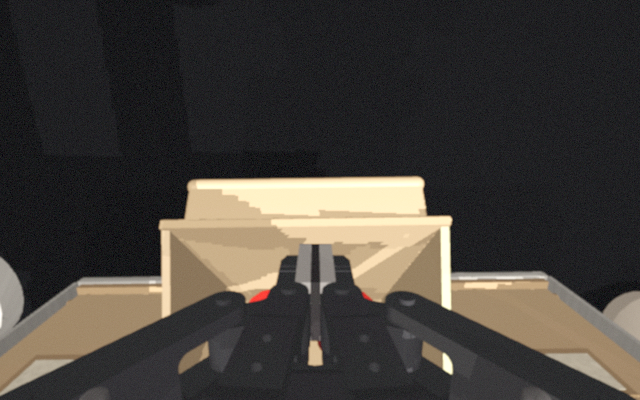

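```bash
python3 -m jog '[[[-0.0015,0,-0.001],[0,0,0],-1],[[-0.003,0,-0.002],[0,0,0],-1],[[-0.004,0,-0.003],[0,0,0],-1]]'; python3 -m jog '[[[-0.001,0,-0.0005],[0,0,0],-1],[[-0.002,0,-0.001],[0,0,0],-1]]'
```

```text
time: 11.57
tool_pos: [574.1, 46.9, 127.7]
tcp_rot: [161.0, 90.0, -106.1]
ft_force: [0.6, -0.4, 0.4]
finger_gap: 0.0
time: 11.73
tool_pos: [573.8, 46.9, 127.8]
tcp_rot: [-92.7, 89.8, 0.2]
ft_force: [10.7, 0.1, 1.9]
finger_gap: 0.2
```

```bash
python3 -m jog '[[[-0.0005,0,0],[0,0,0],-1],[[-0.0005,0,0],[0,0,0],-1]]'
python3 -m jog '[[[0.003,0,0.001],[0,0,0],-1],[[0.006,0,0.004],[0,0,0],-1],[[0.009,0,0.012],[0,0,0],-1],[[0.010,0,0.028],[0,0,0],-1],[[0.010,0,0.05],[0,0,0],-1]]'
python3 -m jog '[[[0,0,0.03],[0,0,0],-1],[[0,0,0.06],[0,0,0],-1],[[0,0,0.09],[0,0,0],-1],[[-0.03,0,0.11],[0,0,0],-1],[[-0.06,0,0.11],[0,0,0],-1]]'
python3 -m jog '[[[-0.03,0.025,0],[0,0,0],-1],[[-0.06,0.05,0],[0,0,0],-1],[[-0.06,0.085,0],[0,0,0],-1],[[-0.06,0.12,0],[0,0,0],-1],[[-0.06,0.12,0],[0,0,0],-1]]'
python3 snap.py 8 side scene
```

```text
time: 11.9
tool_pos: [573.6, 46.9, 128.0]
tcp_rot: [-92.0, 89.7, 0.9]
ft_force: [7.6, 0.1, 1.4]
finger_gap: -0.2
time: 12.32
tool_pos: [580.3, 46.9, 175.4]
tcp_rot: [86.3, 89.7, 179.2]
ft_force: [0.6, -0.4, 0.1]
finger_gap: 0.0
time: 12.73
tool_pos: [523.5, 46.8, 292.3]
tcp_rot: [-92.9, 89.6, -0.1]
ft_force: [-1.2, 0.4, 1.4]
finger_gap: 0.1
time: 13.15
tool_pos: [460.4, 171.7, 287.5]
tcp_rot: [-6.8, 89.8, 86.3]
ft_force: [-0.3, 0.5, -0.1]
finger_gap: -0.0
t 13.15 pos [460.4 171.7 287.5] F [-0.3  0.5 -0.1] gap -0.0
j [ 14.4 -10.5  97.9   0.1  92.5 -78.7]
[[ 0.    -0.999 -0.054]
 [ 0.003 -0.054  0.999]
 [-1.    -0.     0.003]]
```

View pics/side8.png

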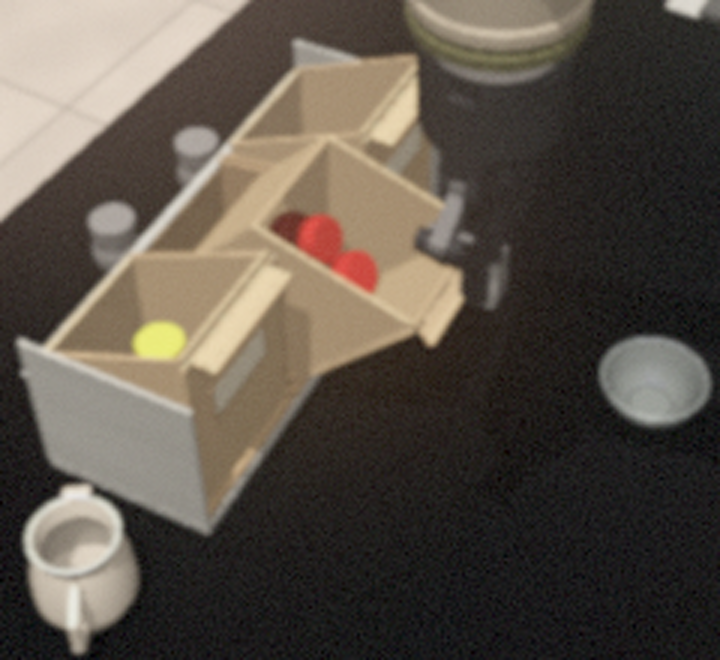

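View pics/scene8.png

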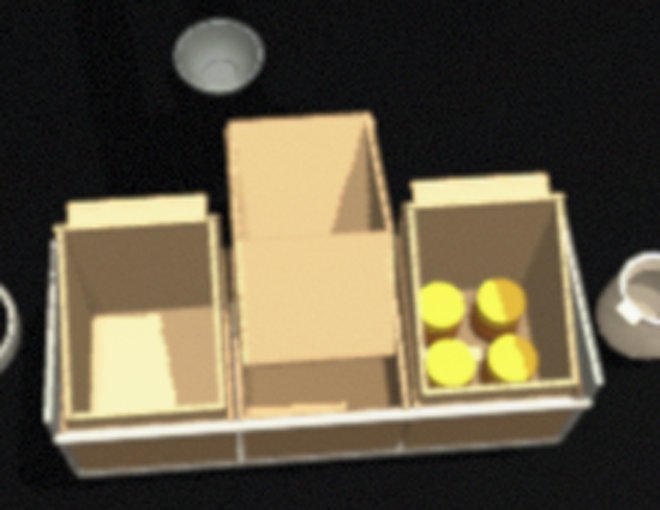

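```bash
python3 - <<'E'
from h import *
q=[652.2,50.1,.052]
for t in(.65,.7,.75,.8):
    P=world(q,np.array([binpt(p,0,t) for p in[(0,-57,150),(0,57,150),(122,-57,94),(122,57,94),(122,-57,0),(122,57,0)]]))
    print(t,((proj("scene",P)-[225,145])*3).round().tolist())
E
```

```text
0.65 [[227.0, 126.0], [376.0, 119.0], [231.0, 264.0], [399.0, 255.0], [239.0, 383.0], [398.0, 374.0]]
0.7 [[227.0, 123.0], [375.0, 116.0], [231.0, 253.0], [398.0, 244.0], [238.0, 375.0], [398.0, 366.0]]
0.75 [[227.0, 121.0], [374.0, 113.0], [230.0, 242.0], [397.0, 233.0], [238.0, 367.0], [398.0, 358.0]]
0.8 [[227.0, 119.0], [373.0, 111.0], [230.0, 231.0], [396.0, 223.0], [237.0, 359.0], [398.0, 350.0]]
```

The image puts the jam bin's tilt at about 0.75, which is its stop. All four lids I can see sit inside the bins, nothing else has moved, and the arm is clear.

```bash
python3 -c "
from bench import order
print(order.hand_in())"
```

```text
the job is handed in; nothing more can be done
None
```

Both bins are where you asked, and I handed the job in at about 13.3 s of the 48 s allowed.

- **Empty bin:** I pushed it upright with the closed fingertips on its pull lip, in small steps, until it met a firm stop at about 15 N. In the pictures its lip lines up with the two neighbouring bins.
- **Jam bin:** I then pushed its front wall outward from inside, with the fingertips well above the jars, until it met its stop at about 11 N. After I let go, the scene picture matched a tilt of about 0.75 rad, within a few hundredths.
- **Everything else:** The honey bin was still shut with its jars in place. The creamer, pinch bowl and egg ring looked unmoved wherever they showed in the last views. The arm had pulled clear and read no contact force.

**What I couldn't confirm:** In the last side view I could make out only three of the four jam lids, as the bin's own walls block the view. The egg ring was mostly hidden by the arm there, with only part of it in the scene crop. The bin positions I measured from the pictures agreed with where the fingers made contact to within a few mm. No check failed.

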